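# Set out the colour-matched driver for the job on the fixture

## Robot

A 6-joint arm with a two-finger parallel gripper is mounted at the origin on the work surface. World frame = base frame: x ahead of the robot, y to its left, z up, the work surface at z = 0. Lengths are in m, angles in degrees, forces in N, time in s.
With the tool pointing down it reaches from about 0.25 to 0.725 m from the base axis. Payload 9.7 kg.
Tool frame: the origin (TCP) lies between the finger pads; the fingertips stand 19 mm ahead of it and the grasp point (between the pads) is the TCP; z points along the fingers, y is the line along which they close (so a half turn about z gives the same grasp; the last joint's range is limited). The gripper opens to 85 mm and grips with 20 to 120 N. Pads are 22 mm wide; open, the fingers measure 114 mm over their backs; the gripper's body (76 mm by 85 mm) begins 54 mm behind the grasp point. The pads swing forward as they close: fully open they stand 13 mm farther back than shut.
Start: joints at [-65.776, 4.979, 10.078, 95.1, 0, 90], TCP at [0.226, -0.502, 0.25] pointing down, gripper open.
Joint ranges: [-179.16, 179.16], [-48.56, 103.87], [-65.8, 70.77], [-126.05, 130.52], [-82.76, 87.17], [-180, 180]. Speed limits (degrees/s): [127.2, 127.2, 147.25, 180, 180, 180].

## Interface

Orientations are given as [roll, pitch, yaw] about the fixed x, y, z axes, in that order (R = Rz(yaw) Ry(pitch) Rx(roll)).
In Python, from workcell import bot gives the robot as it stands. The module is installed in compiled form; this text tells all that it offers.
- The arm moves only by the shell command python3 -m crank 'ROWS' [OPENING] [FORCE]. ROWS is JSON, a list that holds one entry, the list of rows, each a list of 6 numbers: the shift along the world's x, y, z as a fraction of full scale, then the turn, a rotation vector about the world's x, y, z as a fraction of full scale. In form: [[[x, y, z, wx, wy, wz], ...]]. A call has 1 to 20 rows; each row shifts and turns the commanded pose from where the row before left it; what a row does not reach is not made up. Full scale, the value 1, is 20 mm for a shift and 0.12 rad for a turn. A row lasts 1/12 s, in which the tool goes at most 41.7 mm and 7.16 degrees, less where a joint would pass 70% of its speed; a pose out of reach is approached as far as the arm can. A call with a number of a shift or a turn outside -1 to 1 is refused whole. A call with a gripper value outside its range is refused whole. OPENING is the opening, from 0 (shut) to 1 (fully open), set as the call begins (- or left out, the last holds). The fingers move at their own pace and stop on an object; FORCE is the grip in N (left out, the last holds). Time passes only in rows, so rows that do not move let the fingers close. It gives the time, the measured TCP pose, the force, the opening and the grip force at its end, in the units of the state.
- bot.get_obs(): the state, without advancing time (a new reading comes with each control period).
- bot.camera(name): name is "side" or "top"; returns the picture (480x640x3 uint8, red, green, blue); there is no depth.
- bot.camera_model(name): a dict with "vertical_fov" (degrees; the focal length in pixels is half the picture's height over the tangent of half this angle, whatever the lens; pixels are square), "cx", "cy" (the principal point, pixels), "R" (3x3) and "t" (3): a world point X has camera coordinates R X + t. Camera axes: x right, y down, z forward; pixel columns grow to the right and rows downward; lengths in m; the calibration is good to about 2 mm. A picture is of the moment at which its call begins. camera_model takes no time and is no camera call.
- bot.job_done(): hands the job in; it is judged then, once.
The state is a dict: "time": time; "q": joint angles; "qd": joint speeds; "joint_efforts": joint torques, N m; "ee_pos": TCP position; "tcp_rot": TCP orientation; "wrist_force": force on the tool from outside, world axes, zero at the start; "torque": the same for the moment, N m; "opening": finger opening in m; "grasp_force": force on a finger pad.
Only numpy, scipy, OpenCV 4.12 (cv2) and the standard library are available. Lean on these libraries where they do the work, as an engineer would, in place of code of your own. Each camera call takes 0.05 s, during which the arm holds its last target. There are 200 camera calls.

## Task

The cap colour of the carrier standing on the green fixture (with the steel plate) tells which driver this job needs. Pull the driver with a grip of that colour up out of its cup and hang it upright in the forked stand: nose between the prongs, collar resting flat on them, inside the raised orange tips. Leave the other two drivers in their cups and everything else undisturbed.

Things in the scene. Friction and masses are not known exactly. Their poses are not given: they have to be found in the camera images.
- blue_driver: loose straight driver with a blue grip, starting upright in one of the three cups; round about its z axis, 180 mm long, 180 g. Origin at the centre of its lower end, z up along it. From the lower end: dark steel nose 18 mm diameter from 0 to 80 mm, black collar 38 mm diameter from 80 to 88 mm, blue grip 28 mm diameter from 88 to 180 mm
- blue_collar (a point): centre of the underside of the collar of the blue driver, 80 mm above its lower end
- blue_tip (a point): centre of the lower end of the blue driver
- blue_carrier: loose white part carrier with a blue cap, 60 mm tall, foot 48 mm across, cap 34 mm across; origin at the centre of its underside. One of the three carriers stands on the fixture, the other two on the grey riser
- yellow_driver: loose straight driver with a yellow grip, starting upright in one of the three cups; round about its z axis, 180 mm long, 180 g. Origin at the centre of its lower end, z up along it. From the lower end: dark steel nose 18 mm diameter from 0 to 80 mm, black collar 38 mm diameter from 80 to 88 mm, yellow grip 28 mm diameter from 88 to 180 mm
- yellow_collar (a point): centre of the underside of the collar of the yellow driver, 80 mm above its lower end
- yellow_tip (a point): centre of the lower end of the yellow driver
- yellow_carrier: loose white part carrier with a yellow cap, 60 mm tall, foot 48 mm across, cap 34 mm across; origin at the centre of its underside. One of the three carriers stands on the fixture, the other two on the grey riser
- red_driver: loose straight driver with a red grip, starting upright in one of the three cups; round about its z axis, 180 mm long, 180 g. Origin at the centre of its lower end, z up along it. From the lower end: dark steel nose 18 mm diameter from 0 to 80 mm, black collar 38 mm diameter from 80 to 88 mm, red grip 28 mm diameter from 88 to 180 mm
- red_collar (a point): centre of the underside of the collar of the red driver, 80 mm above its lower end
- red_tip (a point): centre of the lower end of the red driver
- red_carrier: loose white part carrier with a red cap, 60 mm tall, foot 48 mm across, cap 34 mm across; origin at the centre of its underside. One of the three carriers stands on the fixture, the other two on the grey riser
- holder: fixed driver holder: aluminium plate 70 x 240 x 6 mm with three upright cups in a row, at y = -80, 0 and +80 mm in its frame; origin at the centre of its underside, z up. Cups 30 mm outside diameter, 24 mm bore, rim 66 mm above the table, inner floor 8 mm above the table
- fork_stand: fixed stand, 120 mm high, carrying a level two-pronged fork whose mouth opens to its own -x; origin on the table below the seat. Dark base 100 x 100 x 12 mm reaching from x = -30 to +70 mm; one post at x = 30 to 50 mm that ends under the fork, so nothing is higher than the prongs but their tips
- fork_seat (a point): seat of the fork: midway between the prongs, at the height of their top face, 120 mm above the table, axes as the stand. Slot 24 mm wide, closed 12 mm behind the seat (+x), open towards -x; prongs 8 mm thick and 15 mm wide, ending 38 mm in front of the seat, each with an orange tip 6 mm long and raised 6 mm (x = -38 to -32 mm)
- fixture_centre (a point): centre of the top of the fixed fixture: green cast base 150 x 170 mm with a steel plate 100 x 120 mm on it, top 36 mm above the table
- dispenser: bystander: white dispensing bottle with yellow nozzle, 38 mm diameter, 140 mm tall; origin at the centre of its underside
- push_stand: bystander: white plastic post on a round foot, 70 mm diameter, 90 mm tall; origin at the centre of its underside
- blue_cap: bystander: small blue cone cap, 22 mm diameter, 45 mm tall; origin at the centre of its underside
Things that resemble listed ones, but are neither listed nor needed, are in the scene too. Leave any brown look-alike of the red_carrier alone.

How it is judged (in metres and radians):
On the way:
1. the driver that matches the carrier on the fixture is lifted clear of its cup (((horizontal distance between blue_carrier and fixture_centre below 0.03 m and z of blue_tip in the frame of holder above 0.07 m) or (horizontal distance between yellow_carrier and fixture_centre below 0.03 m and z of yellow_tip in the frame of holder above 0.07 m) or (horizontal distance between red_carrier and fixture_centre below 0.03 m and z of red_tip in the frame of holder above 0.07 m))), for 0.1 s.
At the end, for the whole second after the job is handed in: Matching driver at rest in the fork within 0.12 rad of upright, collar underside centre within 7 mm sideways of the seat, 17 mm in front to 7 mm behind, 3 mm below to 4 mm above. Other drivers still in their cups, lower ends within 20 mm of their start (((horizontal distance between blue_carrier and fixture_centre below 0.03 m and x of blue_collar in the frame of fork_seat between -0.017 and 0.007 m and y of blue_collar in the frame of fork_seat between -0.007 and 0.007 m and z of blue_collar in the frame of fork_seat between -0.003 and 0.004 m and angle between blue_driver's own z axis and vertical below 0.12 rad and linear speed of blue_driver below 0.02 m/s and z of each of yellow_tip, red_tip in the frame of holder below 0.02 m and distance of each of yellow_tip, red_tip from where it was at the start of the episode below 0.02 m) or (horizontal distance between yellow_carrier and fixture_centre below 0.03 m and x of yellow_collar in the frame of fork_seat between -0.017 and 0.007 m and y of yellow_collar in the frame of fork_seat between -0.007 and 0.007 m and z of yellow_collar in the frame of fork_seat between -0.003 and 0.004 m and angle between yellow_driver's own z axis and vertical below 0.12 rad and linear speed of yellow_driver below 0.02 m/s and z of each of blue_tip, red_tip in the frame of holder below 0.02 m and distance of each of blue_tip, red_tip from where it was at the start of the episode below 0.02 m) or (horizontal distance between red_carrier and fixture_centre below 0.03 m and x of red_collar in the frame of fork_seat between -0.017 and 0.007 m and y of red_collar in the frame of fork_seat between -0.007 and 0.007 m and z of red_collar in the frame of fork_seat between -0.003 and 0.004 m and angle between red_driver's own z axis and vertical below 0.12 rad and linear speed of red_driver below 0.02 m/s and z of each of blue_tip, yellow_tip in the frame of holder below 0.02 m and distance of each of blue_tip, yellow_tip from where it was at the start of the episode below 0.02 m))); the robot touches nothing.
It fails at once if a carrier is moved by more than 25 mm or knocked over (distance of any of blue_carrier, yellow_carrier, red_carrier from where it was at the start of the episode above 0.025 m or angle between any of blue_carrier, yellow_carrier, red_carrier's own z axis and vertical above 0.6 rad).
It fails at once if the bottle, the white post or the blue cap is moved by more than 25 mm or knocked over (distance of any of dispenser, push_stand, blue_cap from where it was at the start of the episode above 0.025 m or angle between any of dispenser, push_stand, blue_cap's own z axis and vertical above 0.6 rad).
It fails at once if a driver that is not the one needed is pulled out of its cup ((not (horizontal distance between blue_carrier and fixture_centre below 0.03 m) and z of blue_tip in the frame of holder above 0.05 m) or (not (horizontal distance between yellow_carrier and fixture_centre below 0.03 m) and z of yellow_tip in the frame of holder above 0.05 m) or (not (horizontal distance between red_carrier and fixture_centre below 0.03 m) and z of red_tip in the frame of holder above 0.05 m)).
It also fails if it takes over 43 s, if anything falls off the work surface, if the arm or the gripper's body presses on something with over 40 N, if the wrist force passes 120 N, or if a joint passes its speed limit or range.

## Working session

There is one attempt and no reset: what is moved stays moved. The work goes in short steps, Python scripts to look and compute and a shell command to move; the robot and the scene stay as the last step left them, time stands still between calls to the robot, and variables do not carry over. Pictures are saved under pics/ and viewed, at most 10 in all, crops included, and the job is handed in when it is done.

```bash
mkdir -p pics; python3 - <<'E'
from workcell import bot
import cv2,json
for n in("top","side"):
    cv2.imwrite(f"pics/{n}0.png",bot.camera(n)[:,:,::-1]); m=bot.camera_model(n); print(n,{k:(v.tolist() if hasattr(v,'tolist') else v) for k,v in m.items()})
print(bot.get_obs())
E
```

```text
top {'vertical_fov': 47.653766319944324, 'cx': 329.89533499535975, 'cy': 237.04453049331792, 'R': [[-0.012076543888829526, -0.9996920784932836, -0.021677298851093343], [-0.9806787968508325, 0.016074439109075578, -0.19496335505559098], [0.19525177206597888, 0.018903983842223866, -0.9805709484274904]], 't': [0.02943084896986639, 0.5409572663512031, 1.68745992697056]}
side {'vertical_fov': 52.7063309501381, 'cx': 319.32907414391667, 'cy': 230.7538265154516, 'R': [[-0.7331701200378496, -0.6798648463554503, -0.01566415569907723], [-0.505826529108043, 0.5605924289274503, -0.6556490304116462], [0.4545339344143573, -0.4727789328209341, -0.7549032939035989]], 't': [0.41216131114654636, 0.3604539106960436, 1.0619666227516036]}
{'time': 0.1, 'q': array([-6.57747579e+01,  5.00965195e+00,  1.00398499e+01,  9.51010736e+01,
       -3.79748407e-04,  8.99993719e+01]), 'qd': array([ 0.06872836, -0.03906952,  0.13187209, -0.04975531, -0.04197195,
       -0.06948209]), 'joint_efforts': array([-3.75332893e-04, -5.21561801e+01,  4.65654016e+01,  1.60275679e-02,
       -2.79789231e-05, -3.40857731e-06]), 'ee_pos': array([ 0.22560061, -0.50139753,  0.24964529]), 'tcp_rot': array([-1.79929124e+02,  3.78971196e-04,  2.42258707e+01]), 'wrist_force': array([-0.77915901,  0.42365928, -0.13563349]), 'torque': array([-0.01511075, -0.02507733, -0.02610349]), 'grasp_force': 0.0, 'opening': 0.08545438229038348}
```

View pics/top0.png

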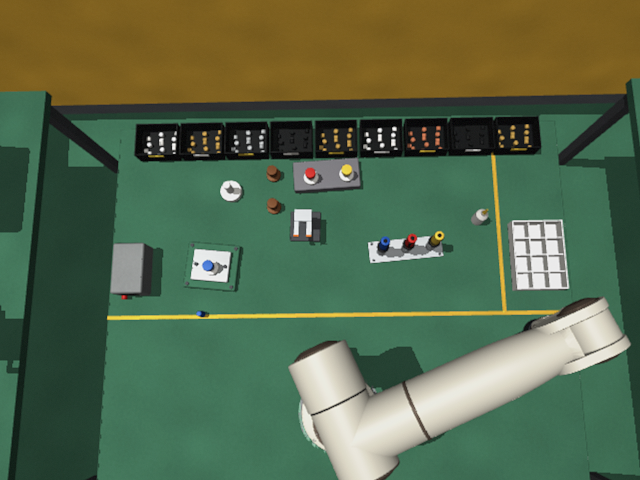

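View pics/side0.png

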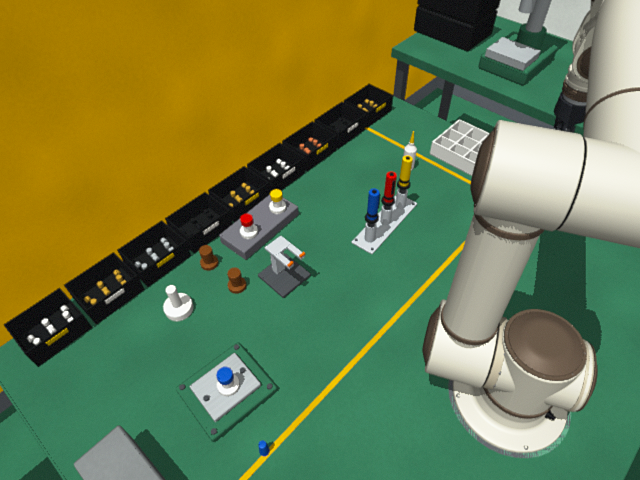

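The top view shows the blue-capped carrier on the fixture at (208,266), so the job needs the blue driver. The drivers stand at blue (384,243), red (411,240) and yellow (438,238). The fork is at (303,222) with its orange tips near (297,236) and (309,236). In the side view the blue driver is at (373,205) and the fork tips near (300,258). I'll zoom in on both.

```bash
python3 - <<'E'
import cv2,numpy as np
a=cv2.imread("pics/top0.png");b=cv2.imread("pics/side0.png")
z=lambda i,x,y:cv2.resize(i[y:y+50,x:x+66],None,fx=6,fy=6,interpolation=cv2.INTER_NEAREST)
cv2.imwrite("pics/z0.png",np.vstack([np.hstack([z(a,270,200),z(b,250,235)]),np.hstack([z(a,365,220),z(b,340,180)])])[:,:792])
E
```

```text
(no output)
```

View pics/z0.png

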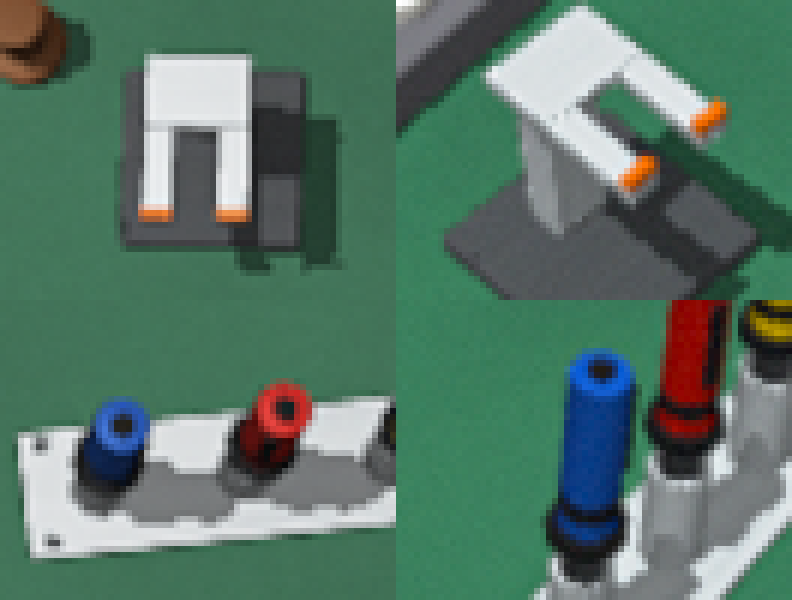

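The zoom shows the fork with its mouth towards the robot, at near-zero yaw. The dark sockets in the grip tops are at top (385.5,241) and side (374,192). Next I'll triangulate these.

```bash
cat > h.py <<'E'
import cv2,numpy as np
from workcell import bot
M={n:bot.camera_model(n) for n in("top","side")}
def ray(n,p):
    m=M[n];f=240/np.tan(np.radians(m["vertical_fov"])/2);R=np.array(m["R"]);t=np.array(m["t"])
    d=R.T@np.array([(p[0]-m["cx"])/f,(p[1]-m["cy"])/f,1]);return -R.T@t,d/np.linalg.norm(d)
def plane(n,p,z):
    c,d=ray(n,p);return c+d*(z-c[2])/d[2]
def tri(p,q):
    c,d=ray("top",p);e,g=ray("side",q)
    s=np.linalg.lstsq(np.c_[d,-g],e-c,rcond=None)[0];a=c+d*s[0];b=e+g*s[1];return (a+b)/2,np.linalg.norm(a-b)
def blobs(img,lo,hi,box,mn=4):
    x,y,w,h=box;m=cv2.inRange(cv2.cvtColor(img,cv2.COLOR_RGB2HSV),lo,hi)[y:y+h,x:x+w]
    n,l,s,c=cv2.connectedComponentsWithStats(m);return [(c[i]+[x,y],s[i]) for i in range(1,n) if s[i,4]>=mn]
E
cat > m1.py <<'E'
from h import *
T=cv2.imread("pics/top0.png")[:,:,::-1].copy();S=cv2.imread("pics/side0.png")[:,:,::-1].copy()
O=((5,150,150),(18,255,255));fb=[(270,200,66,50),(250,235,66,50)]
a=sorted(blobs(T,*O,fb[0]),key=lambda b:b[0][0]);b=sorted(blobs(S,*O,fb[1]),key=lambda b:b[0][0])
print(a,b)
P=[]
for u,v in zip(a,b):
    r=tri(u[0],v[0]);print("tip",r,plane("top",u[0],.124),plane("side",v[0],.124));P.append(r[0])
# white slab
for n,I,bx in(("top",T,fb[0]),("side",S,(262,235,54,50))):
    w=max(blobs(I,(0,0,205),(180,40,255),bx),key=lambda k:k[1][4]);print(n,"slab",w)
# grips
for c,lo,hi,bx,by in(("blue",(105,120,60),(125,255,255),(370,230,28,25),(360,182,25,45)),("red",(0,150,60),(6,255,255),(400,228,24,30),(380,165,20,45)),("yel",(22,120,100),(32,255,255),(426,226,20,25),(396,150,20,45))):
    A=max(blobs(T,lo,hi,bx),key=lambda k:k[1][4]);B=max(blobs(S,lo,hi,by),key=lambda k:k[1][4]);print(c,A,B,tri(A[0],B[0]))
r=tri((385.4,240.9),(373.8,192.0));print("socket",r,plane("top",(385.4,240.9),.188),plane("side",(373.8,192),.188))
print("red socket",plane("top",(412.3,238.2),.188))
E
python3 m1.py
```

```text
[(array([295.5, 235.4]), array([23, 35,  6,  2, 10], dtype=int32)), (array([308. , 235.5]), array([36, 35,  5,  2, 10], dtype=int32))] [(array([290.14285714, 263.        ]), array([38, 26,  5,  5, 14], dtype=int32)), (array([301.85714286, 254.        ]), array([50, 17,  5,  5, 14], dtype=int32))]
tip (array([0.53448365, 0.12658818, 0.12857393]), np.float64(0.0028393463855678923)) [0.53419261 0.12618545 0.124     ] [0.53848535 0.12493894 0.124     ]
tip (array([0.53354336, 0.08809972, 0.12764117]), np.float64(0.0023888197189322782)) [0.53324497 0.08767831 0.124     ] [0.53678641 0.08664641 0.124     ]
top slab (array([302.22972973, 219.85472973]), array([ 24,  10,  17,  25, 296], dtype=int32))
side slab (array([281.50502513, 248.42211055]), array([  3,   1,  37,  29, 398], dtype=int32))
blue (array([383.85882353, 242.44705882]), array([ 9,  7, 11, 12, 85], dtype=int32)) (array([372.92 , 201.628]), array([  7,   7,  13,  26, 250], dtype=int32)) (array([ 0.50249212, -0.14179369,  0.15443606]), np.float64(0.000980855738462478))
red (array([410.43037975, 239.02531646]), array([ 5,  6, 12, 12, 79], dtype=int32)) (array([389.1010101 , 183.93939394]), array([  4,   7,  13,  26, 198], dtype=int32)) (array([ 0.51175048, -0.22174543,  0.15422401]), np.float64(0.0010940105567096804))
yel (array([437.48314607, 236.35955056]), array([ 6,  5, 12, 12, 89], dtype=int32)) (array([405.6625, 167.8   ]), array([  4,   5,  13,  26, 240], dtype=int32)) (array([ 0.51824287, -0.30349226,  0.15315717]), np.float64(0.00010473255921800946))
socket (array([ 0.5020136 , -0.14315926,  0.18770505]), np.float64(0.0036239439844335305)) [ 0.50031988 -0.14394542  0.188     ] [ 0.50357058 -0.14227607  0.188     ]
red socket [ 0.50711829 -0.22312712  0.188     ]
```

```bash
python3 -m crank '[[[0.76,0.99,0,0,0,0.57],[0.76,0.99,0,0,0,0.57],[0.76,0.99,0,0,0,0.57],[0.76,0.99,0,0,0,0.57],[0.76,0.99,0,0,0,0.57],[0.76,0.99,0,0,0,0.57],[0.76,0.99,0,0,0,0.57],[0.76,0.99,0,0,0,0.57],[0.76,0.99,0,0,0,0.57],[0.76,0.99,0,0,0,0.57],[0.76,0.99,0,0,0,0.57],[0.76,0.99,0,0,0,0.57],[0.76,0.99,0,0,0,0.57],[0.76,0.99,0,0,0,0.57],[0.76,0.99,0,0,0,0.57],[0.76,0.99,0,0,0,0.57],[0.76,0.99,0,0,0,0.57],[0.76,0.99,0,0,0,0.57],[0,0,0,0,0,0],[0,0,0,0,0,0]]]' 1 40; python3 -c "
from workcell import bot
import cv2
cv2.imwrite('pics/top1.png',bot.camera('top')[:,:,::-1]);cv2.imwrite('pics/side1.png',bot.camera('side')[:,:,::-1])"
```

```text
time: 1.77
ee_pos: [0.4996, -0.1443, 0.2497]
tcp_rot: [-179.9, -0.0, 94.9]
wrist_force: [0.5, -0.0, 0.4]
opening: 0.0856
grasp_force: 0.0
```

```bash
python3 -m crank '[[[0.1,0.08,-0.5,0,0,0],[0,0,-0.6,0,0,0],[0,0,-0.6,0,0,0],[0,0,-0.6,0,0,0],[0,0,-0.6,0,0,0],[0,0,-0.6,0,0,0],[0,0,-0.6,0,0,0],[0,0,-0.6,0,0,0],[0,0,-0.55,0,0,0],[0,0,0,0,0,0],[0,0,0,0,0,0]]]'; python3 -c "
from workcell import bot
import cv2,numpy as np
a=bot.camera('top')[:,:,::-1];b=bot.camera('side')[:,:,::-1]
z=lambda i,x,y:cv2.resize(i[y:y+100,x:x+100],None,fx=4,fy=4)
cv2.imwrite('pics/g1.png',np.hstack([z(a,335,190),z(b,325,130)]))"
```

```text
time: 2.78
ee_pos: [0.501, -0.1435, 0.1447]
tcp_rot: [-179.9, -0.0, 94.8]
wrist_force: [-0.1, -0.2, -0.3]
opening: 0.0853
grasp_force: 0.0
```

View pics/g1.png

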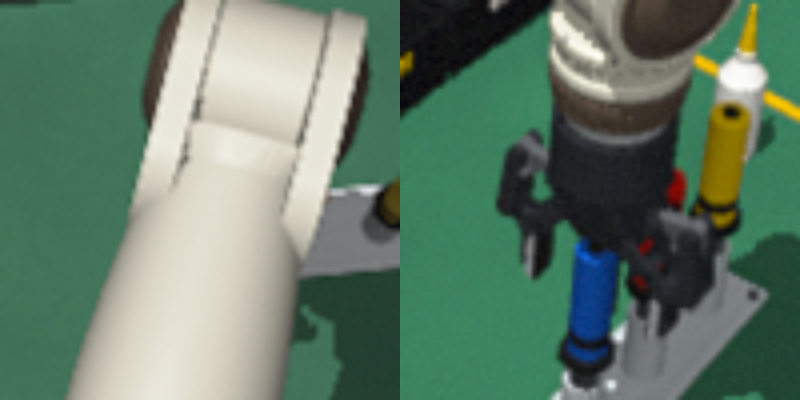

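The side crop shows the blue grip between the two open fingers, at about crop (595,290). In the top view the arm hides everything. I'll close the gripper now.

```bash
python3 -m crank '[[[0,0,0,0,0,0],[0,0,0,0,0,0],[0,0,0,0,0,0],[0,0,0,0,0,0],[0,0,0,0,0,0],[0,0,0,0,0,0],[0,0,0,0,0,0],[0,0,0,0,0,0],[0,0,0,0,0,0],[0,0,0,0,0,0],[0,0,0,0,0,0],[0,0,0,0,0,0]]]' 0 40
```

```text
time: 3.88
ee_pos: [0.5016, -0.1436, 0.1456]
tcp_rot: [180.0, 0.0, 94.8]
wrist_force: [2.2, 0.1, 4.9]
opening: 0.0272
grasp_force: 39.6
```

```bash
python3 -m crank '[[[0,0,0.3,0,0,0],[0,0,0.5,0,0,0],[0,0,0.5,0,0,0],[0,0,0.5,0,0,0],[0,0,0.6,0,0,0],[0,0,0.6,0,0,0],[0,0,0.6,0,0,0],[0,0,0.6,0,0,0],[0,0,0.6,0,0,0],[0,0,0.6,0,0,0],[0,0,0.6,0,0,0],[0,0,0.6,0,0,0],[0,0,0.4,0,0,0],[0,0,0,0,0,0],[0,0,0,0,0,0]]]'; python3 -c "
from workcell import bot
import cv2,numpy as np
b=bot.camera('side')[:,:,::-1];cv2.imwrite('pics/side2.png',b)
cv2.imwrite('pics/l1.png',cv2.resize(b[80:280,250:450],None,fx=3,fy=3))"
```

```text
time: 5.13
ee_pos: [0.5014, -0.1436, 0.2857]
tcp_rot: [180.0, 0.0, 94.8]
wrist_force: [0.0, 0.2, -3.6]
opening: 0.0272
grasp_force: 39.5
```

View pics/l1.png

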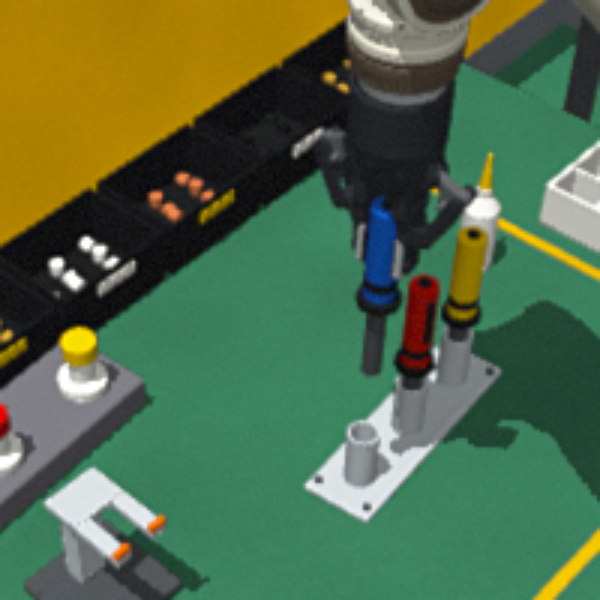

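The lift worked: the blue driver hangs clear and upright, and the red and yellow drivers are still in their cups. The fork tips are visible at crop (120,552) and (156,523). I'll carry it over to above the fork.

```bash
python3 -m crank '[[[0.1,0.4,0,0,0,0],[0.22,0.85,0,0,0,0],[0.22,0.85,0,0,0,0],[0.22,0.85,0,0,0,0],[0.22,0.85,0,0,0,0],[0.22,0.85,0,0,0,0],[0.22,0.85,0,0,0,0],[0.22,0.85,0,0,0,0],[0.22,0.85,0,0,0,0],[0.22,0.85,0,0,0,0],[0.22,0.85,0,0,0,0],[0.22,0.85,0,0,0,0],[0.22,0.85,0,0,0,0],[0.22,0.85,0,0,0,0],[0.22,0.85,0,0,0,0],[0,0.18,0,0,0,0],[0,0,0,0,0,0],[0,0,0,0,0,0],[0,0,0,0,0,0]]]'; cat > m2.py <<'E'
from h import *
print(plane("top",(302.23,219.85),.12), "slab top")
b=bot.camera('side');c=b[150:300,210:360];cv2.imwrite('pics/f1.png',cv2.resize(c,None,fx=4,fy=4)[:,:,::-1])
t=bot.camera('top');cv2.imwrite('pics/f1t.png',t[:,:,::-1])
print([k[0] for k in blobs(b,(5,150,150),(18,255,255),(250,235,66,50))])
print([k for k in blobs(b,(105,120,60),(125,255,255),(230,150,110,110),20)])
o=bot.get_obs();print(o["ee_pos"],o["tcp_rot"])
def pix(n,X):
    m=M[n];f=240/np.tan(np.radians(m["vertical_fov"])/2);u=np.array(m["R"])@X+m["t"];return f*u[:2]/u[2]+[m["cx"],m["cy"]]
for h in(0,.08,.088,.115): print(h,pix("side",o["ee_pos"]+[0,0,h-.137]))
E
python3 m2.py
```

```text
time: 6.77
ee_pos: [0.5646, 0.1055, 0.2852]
tcp_rot: [-180.0, 0.0, 94.7]
wrist_force: [-0.7, -0.7, -1.6]
opening: 0.0268
grasp_force: 39.4
[0.58387732 0.10562732 0.12      ] slab top
[array([301.85714286, 254.        ]), array([290.14285714, 263.        ])]
[(array([280.36448598, 205.73364486]), array([ 45,  40,  13,  30, 214], dtype=int32)), (array([284.46153846, 223.28205128]), array([49, 71, 12,  5, 39], dtype=int32))]
[0.5647189  0.10534186 0.28539574] [1.79996357e+02 4.80345688e-03 9.47160560e+01]
0 [287.5775773  246.06596782]
0.08 [285.27496801 223.73286749]
0.088 [285.03067856 221.36349425]
0.115 [284.18584294 213.16939953]
```

View pics/f1.png

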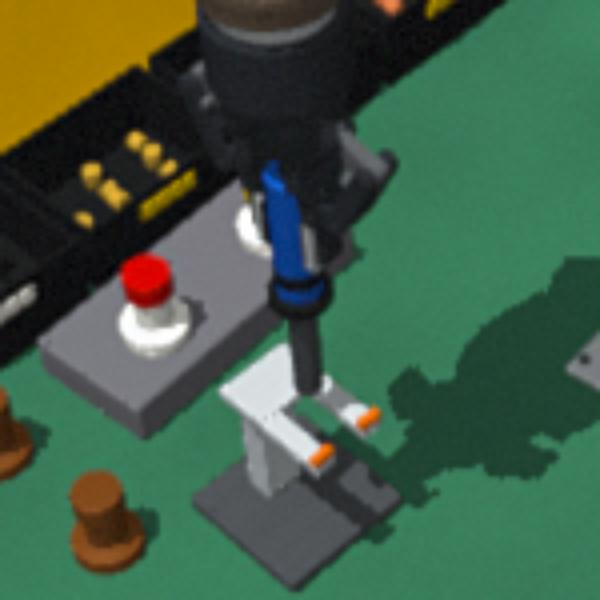

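The side crop shows the driver roughly upright above the slot: collar at px (285,223), nose end at about (287.5,247), fork tips at (290,263) and (302,254). I'll fit the nose axis and compare it with a vertical line through the TCP.

```bash
cat > m3.py <<'E'
from m2 import *
g=b.max(axis=2).astype(int)
for r in range(219,250):
    row=g[r,274:300];print(r,row.tolist())
E
python3 m3.py | tail -31
```

```text
219 [131, 133, 133, 106, 36, 31, 60, 77, 91, 98, 95, 86, 64, 42, 30, 16, 27, 20, 37, 80, 124, 134, 129, 129, 126, 125]
220 [130, 133, 125, 73, 36, 53, 26, 25, 33, 42, 41, 31, 24, 17, 9, 36, 57, 26, 27, 81, 131, 132, 125, 126, 123, 125]
221 [131, 129, 105, 40, 45, 83, 61, 26, 25, 23, 18, 20, 17, 30, 62, 82, 76, 25, 32, 86, 133, 128, 126, 126, 123, 127]
222 [132, 131, 118, 38, 39, 93, 123, 86, 86, 53, 50, 61, 63, 77, 91, 94, 71, 21, 27, 77, 130, 131, 130, 128, 127, 129]
223 [133, 134, 124, 41, 33, 94, 162, 130, 134, 121, 113, 101, 100, 101, 100, 81, 38, 13, 19, 71, 133, 130, 127, 128, 126, 126]
224 [134, 132, 118, 40, 22, 56, 113, 124, 144, 135, 130, 121, 114, 103, 73, 42, 18, 31, 31, 85, 129, 131, 129, 129, 128, 126]
225 [128, 119, 93, 34, 29, 30, 43, 69, 89, 97, 93, 87, 82, 62, 41, 29, 24, 20, 45, 103, 131, 129, 127, 127, 126, 125]
226 [116, 87, 63, 43, 23, 27, 33, 32, 37, 49, 47, 44, 41, 33, 26, 28, 17, 33, 82, 124, 130, 129, 125, 126, 124, 126]
227 [84, 64, 61, 54, 36, 25, 18, 33, 29, 32, 32, 36, 35, 32, 24, 17, 25, 70, 117, 131, 125, 126, 126, 127, 127, 125]
228 [63, 58, 61, 62, 5
[... 2046 characters left out ...]
, 213, 181, 123, 114, 123, 123, 122, 121, 120]
245 [223, 225, 226, 224, 223, 224, 225, 229, 224, 135, 55, 54, 54, 50, 41, 35, 104, 216, 219, 127, 108, 117, 122, 123, 121, 121]
246 [224, 225, 222, 224, 224, 225, 226, 228, 227, 168, 67, 49, 49, 52, 40, 41, 118, 231, 227, 134, 124, 114, 120, 123, 122, 121]
247 [226, 223, 224, 225, 224, 225, 225, 226, 233, 219, 129, 57, 48, 45, 47, 65, 129, 170, 164, 127, 128, 119, 119, 122, 122, 120]
248 [224, 224, 225, 224, 225, 224, 225, 228, 235, 230, 147, 80, 64, 70, 90, 105, 129, 130, 128, 124, 129, 126, 127, 124, 120, 117]
249 [224, 227, 227, 223, 225, 227, 229, 232, 224, 171, 121, 105, 112, 115, 124, 137, 128, 127, 128, 127, 128, 129, 125, 126, 122, 111]
```

```bash
cat > m4.py <<'E'
from h import *
for n,bx in(("top",(285,203,36,36)),("side",(258,233,54,46))):
    I=cv2.imread(f"pics/{n}0.png");x,y,w,h=bx;k=8
    c=cv2.resize(I[y:y+h,x:x+w],None,fx=k,fy=k,interpolation=cv2.INTER_CUBIC)
    for th in(150,180,200):
        # min over channels: white bright; orange and green dark
        m=(c.min(axis=2)>th).astype(np.uint8)
        C=max(cv2.findContours(m,cv2.RETR_EXTERNAL,cv2.CHAIN_APPROX_NONE)[0],key=cv2.contourArea)[:,0]
        W=np.array([plane(n,((p[0]+.5)/k-.5+x,(p[1]+.5)/k-.5+y),.12)[:2] for p in C])*1000
        # prong edges: y as function of x bands, 8..25 mm in front of seat and slot
        out=[]
        for x0 in(542,547,552,557,562,567):
            s=np.sort(W[abs(W[:,0]-x0)<1.5][:,1]);
            if len(s):
                g=np.split(s,np.where(np.diff(s)>4)[0]+1);out.append((x0,[round(float(q.mean()),1) for q in g]))
        print(n,th,"x range",W[:,0].min().round(1),W[:,0].max().round(1),"rect",[np.round(v,1) for v in cv2.minAreaRect(W.astype(np.float32))]);print(out)
E
python3 m4.py
```

```text
top 150 x range 537.4 619.6 rect [array([578.4, 105.3]), array([55.5, 81.1]), np.float64(88.5)]
[(542, [79.2, 95.0, 118.6, 134.0]), (547, [78.9, 95.0, 118.6, 133.3]), (552, [78.4, 95.0, 118.6, 133.2]), (557, [78.3, 94.8, 118.6, 132.6]), (562, [78.3, 94.2, 118.6, 132.1]), (567, [78.3, 94.2, 118.2, 132.2])]
top 180 x range 538.1 618.7 rect [array([578.6, 105.3]), array([53.9, 79.9]), np.float64(88.5)]
[(542, [80.4, 94.3, 119.4, 132.9]), (547, [79.8, 94.6, 119.4, 132.1]), (552, [79.1, 94.4, 119.4, 132.1]), (557, [79.1, 94.1, 119.4, 131.8]), (562, [79.1, 93.4, 119.4, 131.6]), (567, [79.1, 93.4, 119.1, 131.5])]
top 200 x range 538.6 617.9 rect [array([578.2, 105.3]), array([52.4, 78.7]), np.float64(89.0)]
[(542, [81.1, 93.9, 120.1, 132.0]), (547, [80.5, 93.9, 120.1, 131.4]), (552, [79.5, 93.8, 120.1, 131.4]), (557, [79.9, 93.6, 120.1, 131.4]), (562, [79.9, 92.4, 120.1, 131.0]), (567, [79.8, 92.2, 119.8, 131.0])]
side 150 x range 540.8 623.8 rect [array([582.2, 106.1]), array([56.8, 81.7]), np.float64(87.4)]
[(542, [83.5, 94.0, 133.4]), (547, [80.0, 95.8, 119.8, 135.4]), (552, [79.4, 96.1, 119.0, 135.4]), (557, [79.0, 95.7, 118.2, 134.8]), (562, [79.2, 95.3, 118.2, 134.3]), (567, [79.1, 95.3, 118.0, 134.2])]
side 180 x range 542.0 623.3 rect [array([582.5, 105.8]), array([55. , 79.8]), np.float64(87.6)]
[(542, [93.9]), (547, [80.8, 94.8, 120.6, 134.0]), (552, [80.0, 95.0, 119.7, 133.9]), (557, [79.5, 94.6, 118.9, 133.7]), (562, [80.0, 94.3, 119.0, 133.3]), (567, [79.8, 94.0, 118.7, 133.0])]
side 200 x range 542.6 622.9 rect [array([582.6, 105.7]), array([53.4, 79.2]), np.float64(88.1)]
[(542, [93.5]), (547, [81.5, 94.2, 126.1]), (552, [80.5, 94.1, 120.3, 132.9]), (557, [80.0, 93.8, 119.4, 132.9]), (562, [80.7, 93.7, 119.6, 132.6]), (567, [80.4, 93.2, 119.4, 132.1])]
```

```bash
python3 -m crank '[[[0.06,0.02,0,0,0,0],[0,0,-0.3,0,0,0],[0,0,-0.3,0,0,0],[0,0,-0.3,0,0,0],[0,0,-0.3,0,0,0],[0,0,-0.3,0,0,0],[0,0,-0.3,0,0,0],[0,0,-0.3,0,0,0],[0,0,-0.3,0,0,0],[0,0,0,0,0,0],[0,0,0,0,0,0]]]'; python3 -c "
from workcell import bot
import cv2
b=bot.camera('side')[150:300,210:360,::-1];cv2.imwrite('pics/f2.png',cv2.resize(b,None,fx=4,fy=4))"
```

```text
time: 7.88
ee_pos: [0.5659, 0.1064, 0.2369]
tcp_rot: [-180.0, 0.0, 94.8]
wrist_force: [0.0, -0.4, -2.0]
opening: 0.0271
grasp_force: 39.4
```

View pics/f2.png

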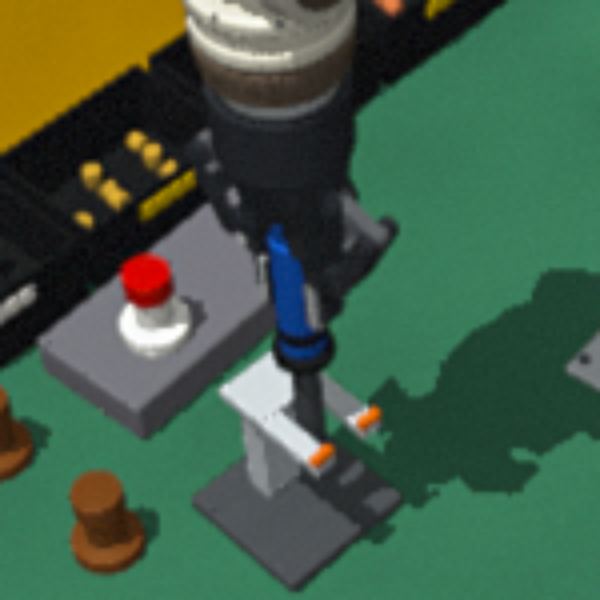

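The nose is in the slot between the prongs (crop (310,410)), with no contact force. I'll lower it to just above the seat, going slowly at the end.

```bash
python3 -m crank '[[[0,0,-0.4,0,0,0],[0,0,-0.4,0,0,0],[0,0,-0.4,0,0,0],[0,0,-0.4,0,0,0],[0,0,-0.4,0,0,0],[0,0,-0.4,0,0,0],[0,0,-0.2,0,0,0],[0,0,-0.1,0,0,0],[0,0,-0.05,0,0,0],[0,0,-0.05,0,0,0],[0,0,0,0,0,0],[0,0,0,0,0,0]]]'
```

```text
time: 8.93
ee_pos: [0.5662, 0.1065, 0.1817]
tcp_rot: [180.0, -0.0, 94.8]
wrist_force: [0.2, 0.2, -2.7]
opening: 0.027
grasp_force: 39.5
```

```bash
python3 -m crank '[[[0,0,-0.05,0,0,0],[0,0,-0.05,0,0,0],[0,0,-0.05,0,0,0],[0,0,0,0,0,0],[0,0,0,0,0,0]]]'; python3 -m crank '[[[0,0,-0.03,0,0,0],[0,0,0,0,0,0],[0,0,0,0,0,0]]]'
```

```text
time: 9.35
ee_pos: [0.566, 0.1065, 0.1782]
tcp_rot: [-180.0, 0.0, 94.8]
wrist_force: [0.4, 0.4, -1.5]
opening: 0.0272
grasp_force: 39.5
time: 9.6
ee_pos: [0.5661, 0.1065, 0.1778]
tcp_rot: [180.0, -0.0, 94.8]
wrist_force: [-0.4, -0.7, -1.6]
opening: 0.0273
grasp_force: 39.6
```

```bash
python3 -m crank '[[[0,0,-0.03,0,0,0],[0,0,0,0,0,0],[0,0,0,0,0,0]]]'; python3 -m crank '[[[0,0,-0.03,0,0,0],[0,0,0,0,0,0],[0,0,0,0,0,0]]]'
```

```text
time: 9.85
ee_pos: [0.5662, 0.1065, 0.1777]
tcp_rot: [180.0, -0.0, 94.8]
wrist_force: [-1.9, -0.6, 4.4]
opening: 0.0272
grasp_force: 39.9
time: 10.1
ee_pos: [0.5662, 0.1065, 0.1776]
tcp_rot: [179.9, -0.0, 94.8]
wrist_force: [-3.1, 0.2, 8.5]
opening: 0.0273
grasp_force: 40.3
```

Contact is made (wrist z-force went from about -2 to +8 N). I'll release in two stages, then back straight up.

```bash
python3 -m crank '[[[0,0,0,0,0,0],[0,0,0,0,0,0],[0,0,0,0,0,0],[0,0,0,0,0,0],[0,0,0,0,0,0]]]' 0.5 20; python3 -m crank '[[[0,0,0,0,0,0],[0,0,0,0,0,0],[0,0,0,0,0,0],[0,0,0,0,0,0],[0,0,0,0,0,0],[0,0,0,0,0,0]]]' 1; python3 -m crank '[[[0,0,0.2,0,0,0],[0,0,0.4,0,0,0],[0,0,0.6,0,0,0],[0,0,0.8,0,0,0],[0,0,0.8,0,0,0],[0,0,0.8,0,0,0],[0,0,0.8,0,0,0],[0,0,0.8,0,0,0],[0,0,0.8,0,0,0],[0,0,0.8,0,0,0],[0,-0.8,0.4,0,0,0],[0,-0.9,0,0,0,0],[0,-0.9,0,0,0,0],[0,-0.9,0,0,0,0],[0,-0.9,0,0,0,0],[0,-0.9,0,0,0,0],[0,-0.9,0,0,0,0],[0,-0.9,0,0,0,0],[0,-0.5,0,0,0,0],[0,0,0,0,0,0]]]'; python3 -c "
from workcell import bot
import cv2,numpy as np
b=bot.camera('side')[:,:,::-1];a=bot.camera('top')[:,:,::-1];cv2.imwrite('pics/e_top.png',a);cv2.imwrite('pics/e_side.png',b)
cv2.imwrite('pics/e1.png',np.hstack([cv2.resize(b[150:300,210:310],None,fx=4,fy=4),cv2.resize(a[150:300,250:350],None,fx=4,fy=4)]))"
```

```text
time: 10.52
ee_pos: [0.566, 0.1064, 0.1762]
tcp_rot: [-180.0, 0.0, 94.8]
wrist_force: [0.2, -0.3, 0.4]
opening: 0.043
grasp_force: 0.0
time: 11.02
ee_pos: [0.5661, 0.1064, 0.1765]
tcp_rot: [180.0, 0.0, 94.8]
wrist_force: [0.3, -0.3, 0.5]
opening: 0.0854
grasp_force: 0.0
time: 12.68
ee_pos: [0.566, -0.0471, 0.3214]
tcp_rot: [179.9, 0.0, 94.7]
wrist_force: [-0.7, 1.1, 0.1]
opening: 0.0857
grasp_force: 0.0
```

View pics/e1.png

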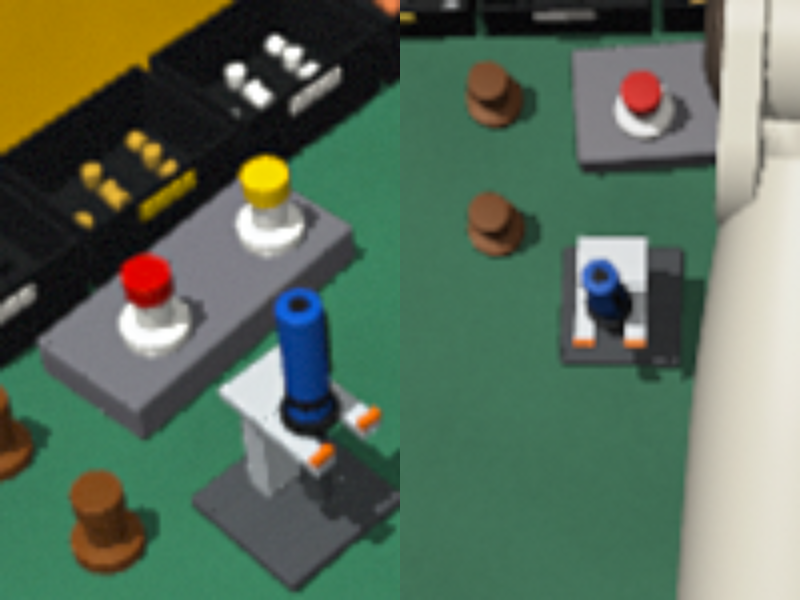

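The driver hangs with its collar flat on the prongs, behind the orange tips. Its socket is at top (300.0,218.5) and side (284.8,225.8). One check of tilt and position before handing in.

```bash
python3 -c "
from h import *
print(tri((300.2,218.6),(284.6,225.6)),plane('top',(300.2,218.6),.22),plane('side',(284.6,225.6),.22))
S=cv2.imread('pics/e_side.png')[:,:,::-1].copy();T=cv2.imread('pics/e_top.png')[:,:,::-1].copy()
d=np.abs(cv2.imread('pics/side0.png').astype(int)[:,:,::-1]-S).max(2)>60
print('carrier/cap changes',d[340:460,170:290].sum(),d[280:325,155:200].sum(),d[185:245,230:295].sum())
"
```

```text
(array([0.56556842, 0.10526346, 0.22074187]), np.float64(0.003132579685823511)) [0.56440509 0.1044244  0.22      ] [0.567578   0.10549648 0.22      ]
carrier/cap changes 0 0 251
```

```bash
python3 -c "
from workcell import bot
print(bot.job_done())"
```

```text
the job is handed in; nothing more can be done
None
```

The fixture carrier has a blue cap, so I hung the blue driver upright in the fork with its collar on the prongs and left the rest in place; I handed the job in at about 13 s, and no verdict came back.

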